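# Clamp the chopper lid and hold the pulse dial at its third click

## Task

The food chopper is loaded and its lid is on. Swing the handle of the lid's hold-down clamp over until the clamp snaps past centre and holds the lid down by itself, then turn the spring-return pulse dial clockwise past its first two clicks to the third, the end of its travel, and keep it there: finish while still holding the dial against its spring. Do not turn the dial before the lid is clamped, and leave the other things on the worktop alone.

Things in the scene. Friction and masses are not known exactly. Their poses are not given: they have to be found in the camera images.
- chopper: Fixed food chopper. Origin on the worktop under the bowl's centre; x points away from the robot at yaw 0. White base (x -110..110, y -110..135 mm, 85 high) with the steel bowl, 177 across, rim at z 160, lid up to z 178. On the -y side the white control tower (x -95..95, y -255..-105, top at z 150) with the pulse dial on top. On the +y side the toggle clamp, which moves in the plane x = 0.
- clamp_pivot (a point): Fixed pivot of the clamp's steel arm, on the pillar at (0, 105, 205) mm in the chopper's frame; axes as the chopper's. At the start the arm (20 mm wide, 14 thick) stands upright to z 320 mm with its rubber foot pointing at the bowl; the black-sleeved handle stands upright beside it, 20 to 30 mm further out in +y. Closed, the arm lies level over the lid and the handle points out to +y.
- clamp_grip (a point): Middle of the handle's black sleeve (78 mm long, 22 wide along the chopper's x, 15 thick); use its position only. The handle turns about the chopper's x; a sleeve pinched across its width from above turns, and creeps a little, in the fingers. Its path, chopper frame, x 0, (y, z) mm: open (134,319) (151,323) (172,321) (197,311) (211,296) (218,276) (220,252) (220,231) closed (219,209).
- clamp_closed (a point): Fixed point (0, 219, 209) mm in the chopper's frame: where clamp_grip lies when closed. Let go when leaning well out, the handle sinks until the foot rests on the lid, clamp_grip near (220, 252), sleeve almost level. From there it must be pressed down, with 5 to 10 N, against the foot's spring; it passes centre near z 230, snaps to its stop and stays locked. Upright it stays as left.
- clamp_handle (a joint): Angle between clamp handle and clamp arm, from the open start: 0 = open, grows as it closes; about 2.9 when the foot touches the lid, past centre from about 3.15, 3.29 rad = on its closed stop.
- clamp_foot: Sprung rubber foot (24 mm across) on the clamp arm, 105 mm from its pivot. Origin at the centre of its pressing face. With the clamp closed it presses straight down on the lid's hub with about 20 N.
- lid: Loose grey round plastic lid (184 mm across, 0.3 kg) lying in the bowl's mouth, with a raised hub (44 mm across) in the middle. Origin at the centre of its underside, z 152 mm in the chopper's frame when seated; the hub's top is 26 mm higher. Its yaw does not matter.
- dial_grip (a point): On the axis of the black pulse dial at gripping height, (0, -180, 181) mm in the chopper's frame. Vertical axis; round skirt 54 mm across up to z 156, on it a bar 50 mm long, 13 wide, up to z 191. x runs along the bar; off, the bar lies along the chopper's x. A white line on its -x half is the pointer; one, two and three dots on the plate mark the clicks.
- pulse_dial (a joint): Turn of the pulse dial, clockwise seen from above: 0 = off, clicks at 0.42, 0.84 and 1.26 rad, end stop at 1.31 rad. When let go a spring turns it back to 0 from everywhere, the clicks included. Turning takes up to 0.16 N m, holding the third click 0.12 to 0.16 N m (pinch the bar with 20 to 40 N).
- mixing_bowl: Steel mixing bowl, 160 mm across, 85 mm high, left of the chopper; origin at the centre of its underside. Not to be disturbed.
- tin: Food tin, 75 mm across, 110 mm high, beyond the chopper; origin at the centre of its underside. Not to be disturbed.
- spice_jar: Glass jar, 52 mm across, 95 mm high, beyond the chopper; origin at the centre of its underside. Not to be disturbed.
- oil: Green glass oil bottle, 66 mm across, 215 mm high, right of the chopper; origin at the centre of its underside. Not to be disturbed.

How it is judged:
By the outcome, as a careful person would: the job done as asked, in the order asked, and still so for the second after the job is handed in, while the arm keeps its last pose, push and grip.
It also fails if it takes over 56 s, if anything falls off the work surface, if the arm or the gripper's body presses on something with over 40 N, if the wrist force passes 120 N, or if a joint passes its speed limit or range.

## Robot

A 7-joint arm with a two-finger parallel gripper is mounted at the origin on the work surface. World frame = base frame: x ahead of the robot, y to its left, z up, the work surface at z = 0. Lengths are in m, angles in rad, forces in N, time in s.
With the tool pointing down it reaches from about 0.4 to 0.875 m from the base axis. Payload 6.5 kg.
Tool frame: the origin (TCP) lies midway between the tips of the shut fingers; the grasp point (between the pads) lies 19 mm behind it (manip.grasp_offset is the distance from the TCP to the grasp point, in m); z points along the fingers, y is the direction in which the jaws open and shut (so a half turn about z gives the same grasp; the last joint's range is limited). The gripper opens to 85 mm and grips with 20 to 120 N. Pads are 22 mm wide; open, the fingers measure 114 mm over their backs; the gripper's body (76 mm by 85 mm) begins 54 mm behind the grasp point. The pads swing forward as they close: fully open they stand 13 mm farther back than shut.
Start: joints at [-1.37, 0.536, -0.004, 1.538, 0.003, 1.067, -0.071], TCP at [0.171, 0.627, 0.231] pointing down, gripper open.
Joint ranges: [-2.7, 2.7], [-0.37, 2.16], [-1.27, 1.26], [0.24, 2.4], [-1.31, 4.45], [0.19, 1.91], [-2.76, 2.76]. Speed limits (rad/s): [2.39, 2.39, 3.14, 3.14, 3.14, 3.14, 3.14].

## Interface

Orientations are given as a unit quaternion [w, x, y, z].
In Python, from cell import manip gives the robot as it stands. Calls block until the motion is done:
- manip.goto(position, orientation): joint-space move of the TCP to a pose.
- manip.move_l(position, frame=None, speed=0.15, until_force=None): straight line of the TCP; frame=None keeps the orientation; speed is the mean speed in m/s. With until_force (N) it stops when the force on the tool has changed by that much, and returns True; else False.
- manip.move_j(angles): joint-space move.
- manip.set_gripper(opening): finger opening in m; the grip force is fixed at half the most; returns when the fingers have stopped.
- manip.sleep(seconds).
- manip.solve_ik(position, orientation): joint angles nearest the present ones, or None.
- manip.get_image(name): name is "scene" or "side" or "wrist"; returns a dict with "image" (480x640x3 uint8, red, green, blue), "K" (3x3 intrinsics, pixels), "extrinsics" (4x4, takes a point from camera to world coordinates). Camera axes: x right, y down, z forward; pixel columns grow to the right and rows downward; lengths in m; the calibration is good to about 2 mm. A picture is of the moment at which its call begins. There is no depth.
A pose or a line that the arm cannot do raises manip.PlanningError and nothing moves.
- manip.finish_job(): hands the job in, once; it reports no verdict.
Readings, each from a call of its own:
- manip.read_time_s(): time.
- manip.read_q(): joint angles.
- manip.read_qd(): joint speeds.
- manip.read_joint_efforts(): joint torques, N m.
- manip.read_tcp_pos(): TCP position.
- manip.read_ee_rot(): TCP orientation.
- manip.read_ft_force(): force on the tool from outside, world axes, zero at the start.
- manip.read_wrist_torque(): the same for the moment, N m.
- manip.read_gripper_width(): finger opening in m.
Only numpy, scipy, OpenCV 4.12 (cv2) and the standard library are available. Lean on these libraries where they do the work, as an engineer would, in place of code of your own. Each camera call takes 0.05 s, during which the arm holds its last target.

## Working session

There is one attempt and no reset: what is moved stays moved. The work goes in short steps, each a Python script; the robot and the scene stay as the last script left them, time stands still between calls to the robot, and variables do not carry over. Pictures are saved under pics/ and viewed, and the job is handed in when it is done.

```bash
mkdir -p pics; ls
python3 - <<'E'
from cell import manip
import cv2, numpy as np
np.set_printoptions(precision=4,suppress=True)
for n in ["scene","side","wrist"]:
    d=manip.get_image(n); cv2.imwrite(f"pics/{n}0.png",d["image"][:,:,::-1]); print(n,d["K"],d["extrinsics"])
    np.savez(f"cam_{n}0.npz",K=d["K"],E=d["extrinsics"])
print(manip.read_time_s(),manip.read_ee_rot(),manip.read_tcp_pos(),manip.grasp_offset,manip.read_ft_force())
E
```

```text
pics
scene [[507.9336   0.     316.3943]
 [  0.     507.9336 241.0652]
 [  0.       0.       1.    ]] [[ 0.4594  0.7677 -0.4468  1.2864]
 [ 0.8882 -0.3964  0.2321 -0.3594]
 [ 0.0011 -0.5035 -0.864   1.4696]
 [ 0.      0.      0.      1.    ]]
side [[438.0678   0.     323.0038]
 [  0.     438.0678 242.1724]
 [  0.       0.       1.    ]] [[ 0.9425 -0.2372  0.2352  0.3245]
 [-0.3341 -0.6637  0.6693 -0.8603]
 [-0.0026 -0.7094 -0.7048  1.1032]
 [ 0.      0.      0.      1.    ]]
wrist [[387.1847   0.     318.9809]
 [  0.     387.1847 240.9557]
 [  0.       0.       1.    ]] [[ 0.2642  0.929   0.2591  0.1045]
 [ 0.9645 -0.2541 -0.0725  0.6444]
 [-0.0015  0.269  -0.9631  0.3725]
 [ 0.      0.      0.      1.    ]]
0.15 [-0.      0.133   0.9911 -0.0007] [0.1713 0.6265 0.2306] 0.0187 [-0.7815  0.2469 -0.223 ]
```

View pics/scene0.png

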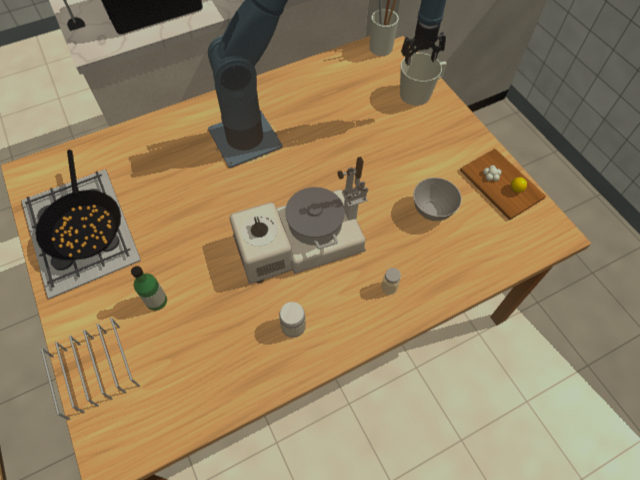

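View pics/side0.png

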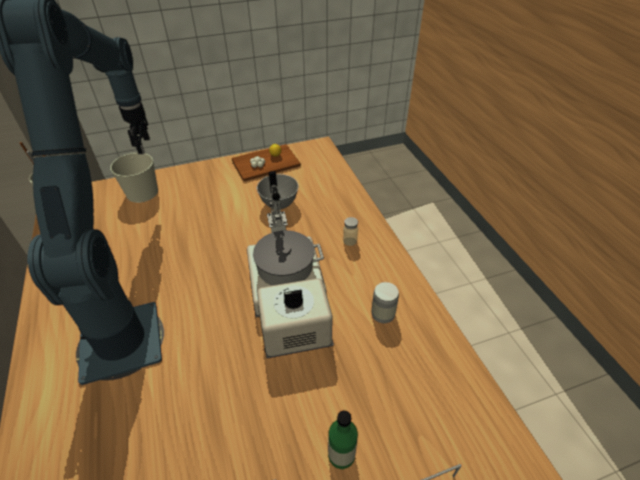

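View pics/wrist0.png

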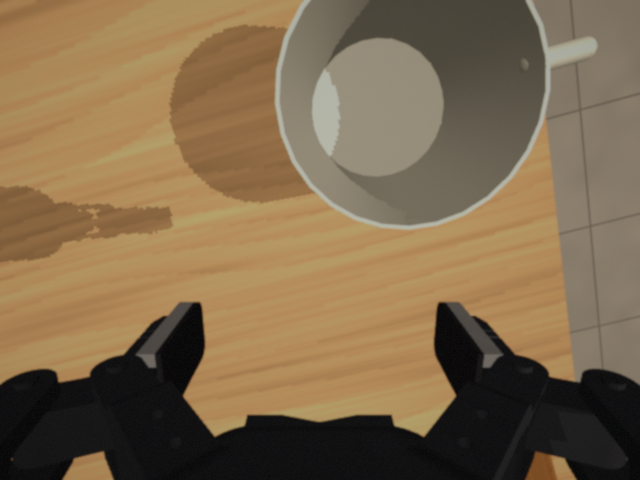

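The scene picture shows the chopper at about (300,230) px, with the dial at (260,229) and the clamp at (352,185). The gripper is next to a white pot, so I will raise it first. Enlarging the chopper.

Run:
```python
import cv2
a=cv2.imread("pics/scene0.png")[145:295,220:390]; cv2.imwrite("pics/sc_crop.png",cv2.resize(a,None,fx=4.6,fy=4,interpolation=cv2.INTER_CUBIC)[:, :] if 0 else cv2.resize(a,None,fx=4,fy=4,interpolation=cv2.INTER_CUBIC))
a=cv2.imread("pics/side0.png")[160:360,230:350]; cv2.imwrite("pics/si_crop.png",cv2.resize(a,None,fx=3,fy=3,interpolation=cv2.INTER_CUBIC))
```

```text
(no output)
```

View pics/sc_crop.png

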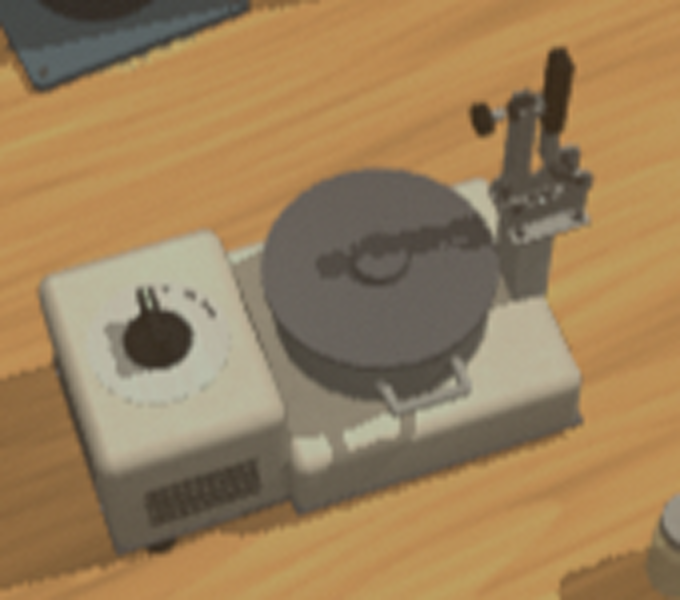

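View pics/si_crop.png

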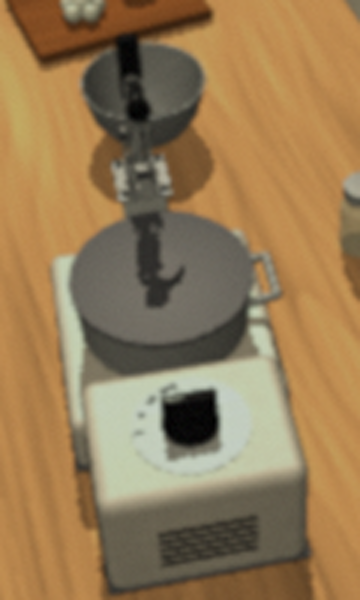

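```bash
cat > fit.py <<'E'
import numpy as np
from scipy.optimize import least_squares
C={n:np.load(f"cam_{n}0.npz") for n in ["scene","side"]}
def proj(n,P):
    K,E=C[n]["K"],C[n]["E"]; p=(P-E[:3,3])@E[:3,:3]; p=p@K.T; return p[:,:2]/p[:,2:]
def tow(pose,L):
    x,y,t=pose; L=np.atleast_2d(L); c,s=np.cos(t),np.sin(t)
    return np.c_[x+c*L[:,0]-s*L[:,1],y+s*L[:,0]+c*L[:,1],L[:,2]]
E
python3 - <<'E'
from fit import *
O=[("scene",(0,0,.168),(315,212),"lid"),("scene",(0,0,.178),(315.2,210),"hub"),("scene",(0,.134,.319),(359.7,168),"sleeve"),
("scene",(0,-.18,.156),(259.3,230),"dial"),("scene",(.110,.135,0),(365,251.2),"basecorner"),("scene",(.095,-.255,0),(249.5,283),"towcorner"),
("side",(.095,-.255,0),(331.7,346.7),"towc"),("side",(-.095,-.255,0),(266,356.7),"towc2"),("side",(0,.134,.319),(273.3,182.7),"sleeve"),("side",(0,0,.168),(284,252.7),"lid"),("side",(0,-.18,.156),(293.5,300),"dial")]
def f(p): return np.concatenate([proj(n,tow(p,L))[0]-u for n,L,u,_ in O])
r=least_squares(f,[.55,0,0],loss="soft_l1"); print(r.x)
for o,e in zip(O,f(r.x).reshape(-1,2)): print(o[0],o[3],e.round(1))
np.save("pose.npy",r.x)
for k,L in dict(grip=(0,.134,.319),closed=(0,.219,.209),dial=(0,-.18,.181),piv=(0,.105,.205)).items(): print(k,tow(r.x,L))
E
```

```text
[ 0.514891    0.03724828 -0.13803632]
scene lid [ 0.3 -1.6]
scene hub [ 0.1 -1.4]
scene sleeve [-0.3  0.1]
scene dial [ 0. -1.]
scene basecorner [-0.1  2.4]
scene towcorner [0.2 2.3]
side towc [0.7 1.3]
side towc2 [0.4 3.3]
side sleeve [ 0.4 -0.6]
side lid [-0.6 -2.9]
side dial [-0.6 -0.6]
grip [[0.53332918 0.16997369 0.319     ]]
closed [[0.54502505 0.25416517 0.209     ]]
dial [[ 0.49012329 -0.14103958  0.181     ]]
piv [[0.52933883 0.14124953 0.205     ]]
```

The fit agrees to about 2–3 px (around 4 mm). The residuals come mostly from rounded corners. Next I'll raise the arm, look from above the clamp and check IK for the grasps.

```bash
cat >> fit.py <<'E'
from scipy.spatial.transform import Rotation as Rn
def quat(jaw):   # tool down, jaw direction at world angle
    y=np.array([np.cos(jaw),np.sin(jaw),0]); z=np.array([0,0,-1.]); x=np.cross(y,z)
    q=Rn.from_matrix(np.c_[x,y,z]).as_quat(); return [float(v) for v in (q[3],q[0],q[1],q[2])]
E
python3 - <<'E'
from fit import *
from cell import manip
import cv2
p=np.load("pose.npy"); t=p[2]
for nm,L,js in [("clamp",(0,.134,.35),(t,t+np.pi)),("closed",(0,.219,.19),(t,t+np.pi)),("dial",(0,-.18,.165),(t+np.pi/2,t-np.pi/2)),("dialend",(0,-.18,.165),(t+np.pi/2-1.35,t-np.pi/2-1.35))]:
    for j in js:
        q=manip.solve_ik(list(tow(p,L)[0]),quat(j)); print(nm,round(j,2),None if q is None else np.round(q,2))
x=manip.read_tcp_pos(); manip.move_l([x[0],x[1],0.42],speed=0.25)
q=manip.read_q()
P=tow(p,(0,.134,.50))[0]
manip.goto(list(P),quat(t))
print(manip.read_time_s(),manip.read_tcp_pos(),P)
for n in ["wrist"]:
    d=manip.get_image(n); cv2.imwrite(f"pics/{n}1.png",d["image"][:,:,::-1]); np.savez(f"cam_{n}1.npz",K=d["K"],E=d["extrinsics"])
E
```

```text
clamp -0.14 [-0.82  0.3   0.55  1.66 -0.16  1.23 -0.37]
clamp 3.0 [-0.39  0.28 -0.    1.63  0.    1.23  2.61]
closed -0.14 [-0.85  0.53  0.46  1.73 -0.29  0.94 -0.41]
closed 3.0 [-0.35  0.51 -0.21  1.7   0.13  0.95  2.39]
dial 1.43 [-0.26  0.44  0.57  1.99 -0.32  0.8   1.93]
dial -1.71 [-0.62  0.67  1.13  2.   -0.75  0.96 -0.81]
dialend 0.08 [-0.52  0.57  0.96  2.   -0.6   0.88  0.84]
dialend -3.06 [-0.6   0.65  1.1   2.   -0.72  0.95 -2.19]
3.1667 [0.53294298 0.17164082 0.49960521] [0.53332918 0.16997369 0.5       ]
```

View pics/wrist1.png

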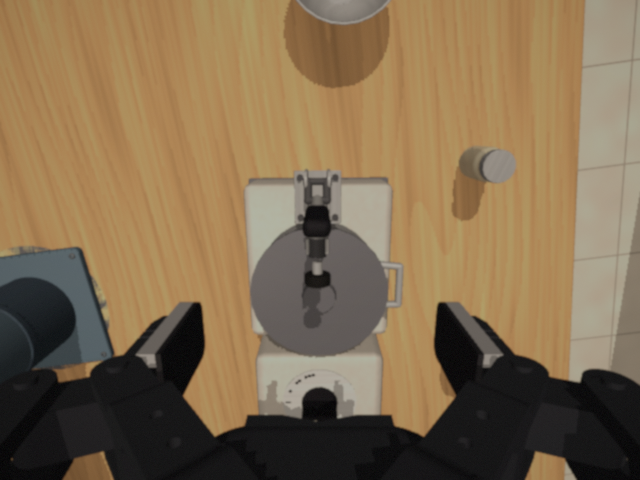

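The wrist view shows the chopper almost square to the image: sleeve end at (317,215), hub at (319,293), dial at (319,400). I'll overlay the model's predictions.

Run:
```python
from fit import *
import cv2
C["wrist"]=np.load("cam_wrist1.npz")
p=np.load("pose.npy")
im=cv2.imread("pics/wrist1.png")
R=.092
def poly(pts,col):
    u=proj("wrist",tow(p,np.array(pts))); 
    cv2.polylines(im,[np.round(u*8).astype(int)],True,col,1,cv2.LINE_AA,3)
a=np.linspace(0,6.28,60)
poly([(R*np.cos(b),R*np.sin(b),.165) for b in a],(0,0,255))
poly([(.022*np.cos(b),.022*np.sin(b),.178) for b in a],(0,255,0))
poly([(.027*np.cos(b),-.18+.027*np.sin(b),.156) for b in a],(0,255,0))
poly([(x,y,.358) for x,y in [(-.011,.1265),(.011,.1265),(.011,.1415),(-.011,.1415)]],(255,0,0))
poly([(x,y,.085) for x,y in [(-.11,-.11),(.11,-.11),(.11,.135),(-.11,.135)]],(255,255,0))
poly([(x,y,.150) for x,y in [(-.095,-.255),(.095,-.255),(.095,-.105),(-.095,-.105)]],(255,255,0))
cv2.imwrite("pics/ov1.png",cv2.resize(im[150:430,220:420],None,fx=2.1,fy=2.1,interpolation=cv2.INTER_CUBIC))
```

```text
(no output)
```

View pics/ov1.png

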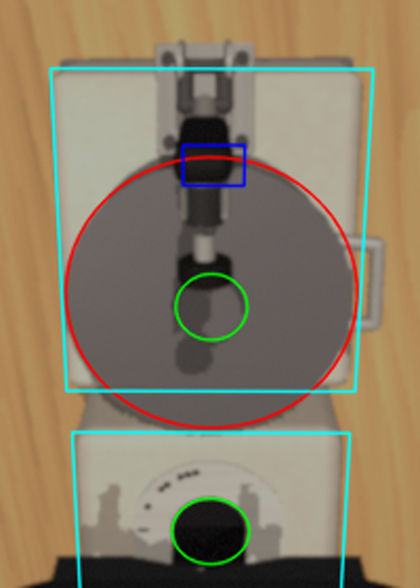

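The overlay shows the dial and lid matching within about 1 px, but the sleeve is about 4 px left of the prediction, so the yaw is off by roughly 0.015 rad. Refitting with the wrist points added.

Run:
```python
from fit import *
C["wrist"]=np.load("cam_wrist1.npz")
z=lambda x,y:(220+x/2.1,150+y/2.1)
O=[("scene",(0,0,.168),(315,212),.5,"lid"),("scene",(0,.134,.319),(359.7,168),1,"sleeve"),
("scene",(0,-.18,.156),(259.3,230),1,"dial"),("scene",(.110,.135,0),(365,251.2),.3,"basecorner"),("scene",(.095,-.255,0),(249.5,283),.3,"towcorner"),
("side",(0,.134,.319),(273.3,182.7),1,"sleeve"),("side",(0,0,.168),(284,252.7),.5,"lid"),
("wrist",(0,.134,.358),z(204,165),1.,"sleeve"),("wrist",(0,0,.165),z(210,290),1,"lid"),("wrist",(0,-.18,.156),z(208.5,530),1,"dial"),
("wrist",(0,.135,.085),z(206.5,64),1,"baseback")]
def f(p): return np.concatenate([(proj(n,tow(p,L))[0]-u)*w for n,L,u,w,_ in O])
r=least_squares(f,np.load("pose.npy"),loss="soft_l1"); print(r.x)
for o,e in zip(O,f(r.x).reshape(-1,2)): print(o[0],o[-1],e.round(1))
np.save("pose2.npy",r.x)
for k,L in dict(grip=(0,.134,.319),closed=(0,.219,.209),dial=(0,-.18,.181)).items(): print(k,tow(r.x,L))
```

```text
[ 0.51346654  0.03806378 -0.12857796]
scene lid [ 0.1 -1. ]
scene sleeve [-0.5 -0.7]
scene dial [ 0.2 -1. ]
scene basecorner [0.  0.5]
scene towcorner [0.2 0.7]
side sleeve [-0.5 -0.6]
side lid [-0.6 -1.5]
wrist sleeve [ 0.5 -1. ]
wrist lid [-0.9  3.4]
wrist dial [0.7 0. ]
wrist baseback [0.1 1.4]
grip [[0.53064856 0.17095764 0.319     ]]
closed [[0.54154759 0.25525598 0.209     ]]
dial [[ 0.49038623 -0.14045036  0.181     ]]
```

Run:
```python
from fit import *
from cell import manip
import cv2
p=np.load("pose2.npy"); t=p[2]
g=tow(p,(0,.134,.319))[0]; 
manip.goto([g[0],g[1],.40],quat(t))
print(manip.move_l([g[0],g[1],.319-manip.grasp_offset],speed=0.1,until_force=8), manip.read_tcp_pos())
manip.set_gripper(0.04)
for n in ["wrist","side","scene"]:
    d=manip.get_image(n); cv2.imwrite(f"pics/{n}2.png",d["image"][:,:,::-1])
print(manip.read_gripper_width(),manip.read_ft_force(),manip.read_time_s())
a=cv2.imread("pics/side2.png")[90:290,200:380];b=cv2.imread("pics/scene2.png")[90:290,270:450]
cv2.imwrite("pics/c2.png",cv2.resize(np.hstack([a,b]),None,fx=2.2,fy=2.2,interpolation=cv2.INTER_CUBIC))
```

```text
False [0.53112848 0.17102124 0.30098226]
0.04005380420669642 [ 0.09512744  0.92530391 -0.26724024] 5.5083
```

View pics/wrist2.png

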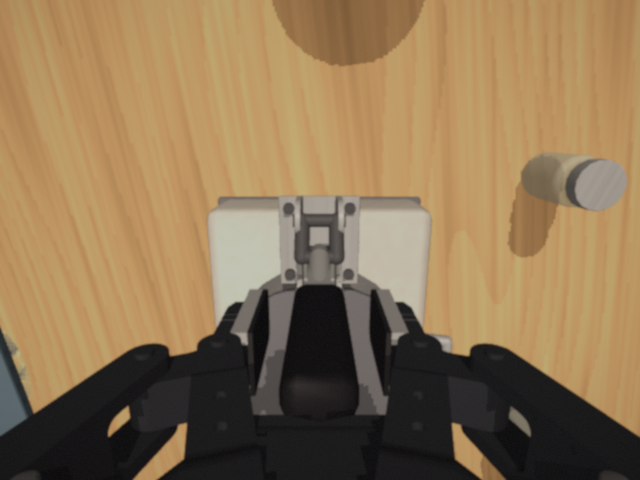

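View pics/c2.png

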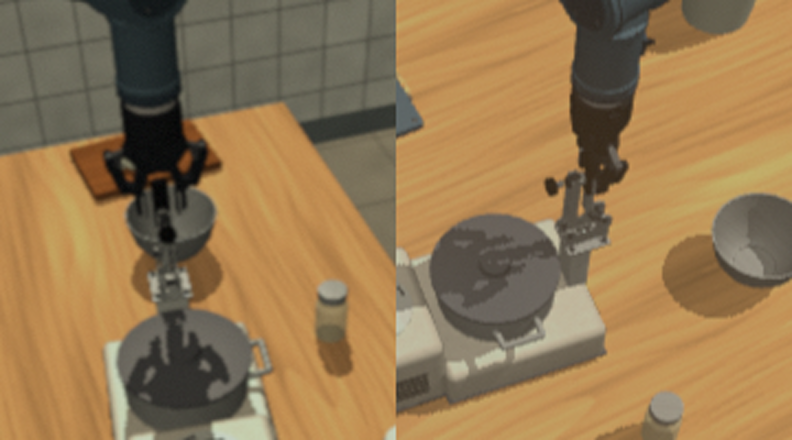

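The sleeve sits centred between the pads (columns 265 to 375, sleeve at 320). Next: pinch and follow the handle's arc with force guards.

Run:
```python
from fit import *
from cell import manip
import cv2
p=np.load("pose2.npy")
manip.set_gripper(0.0)
print(manip.read_gripper_width(),manip.read_ft_force())
for y,z in [(134,319),(142,322),(151,323),(172,321),(185,317),(197,311),(205,304),(211,296)][1:]:
    P=tow(p,(0,y/1e3,z/1e3-manip.grasp_offset))[0]
    s=manip.move_l(list(P),speed=0.06,until_force=35)
    print(y,z,s,(manip.read_tcp_pos()-P).round(4),manip.read_ft_force().round(1),manip.read_gripper_width())
    if s: break
for n in ["wrist","side","scene"]:
    d=manip.get_image(n); cv2.imwrite(f"pics/{n}3.png",d["image"][:,:,::-1])
print(manip.read_time_s())
a=cv2.imread("pics/side3.png")[90:290,200:380];b=cv2.imread("pics/scene3.png")[90:290,270:450]
cv2.imwrite("pics/c3.png",cv2.resize(np.hstack([a,b]),None,fx=2.2,fy=2.2,interpolation=cv2.INTER_CUBIC))
```

```text
0.02122599058840407 [-1.51695501  0.19907029  6.60845125]
142 322 False [-0.0002 -0.0007 -0.0007] [ 1.1 -2.2 -7.6] 0.021374181110230695
151 323 False [-0.0001 -0.0004 -0.0005] [ 2.1 -2.2 -6.3] 0.021523552334551554
172 321 False [-0.0001 -0.0003 -0.    ] [ 0.3 -3.8 -4.5] 0.0211982486846959
185 317 False [-0.0001 -0.0001  0.0002] [-0.8 -3.6 -3.2] 0.021465480937729865
197 311 False [-0.0001  0.0001  0.0001] [ 0.1 -3.7 -2.5] 0.021456872868808093
205 304 False [0.     0.0006 0.0005] [-2.1 -2.   1.6] 0.021254865677058275
211 296 False [0.0001 0.0013 0.0006] [-2.2  1.1  3.2] 0.021574287747539778
8.4333
```

View pics/wrist3.png

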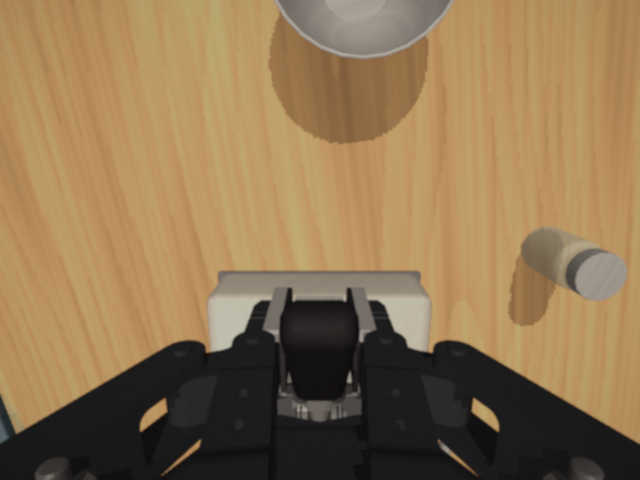

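View pics/c3.png

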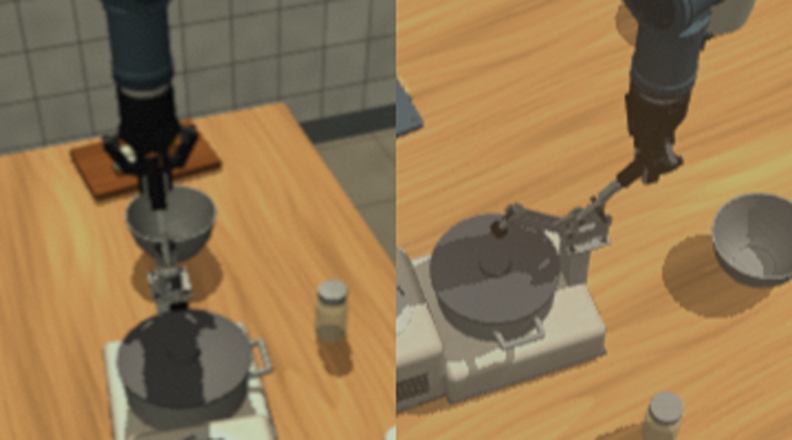

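The handle is following smoothly and the arm is coming down towards the lid. Continuing down through centre.

Run:
```python
from fit import *
from cell import manip
import cv2
p=np.load("pose2.npy")
for y,z in [(215,286),(218,276),(219.5,264),(220,252),(220,241),(220,231),(220,220),(219,209),(219,206)]:
    P=tow(p,(0,y/1e3,z/1e3-manip.grasp_offset))[0]
    s=manip.move_l(list(P),speed=0.06,until_force=30)
    print(y,z,s,(manip.read_tcp_pos()-P).round(4),manip.read_ft_force().round(1))
    if s: break
for n in ["wrist","side","scene"]:
    d=manip.get_image(n); cv2.imwrite(f"pics/{n}4.png",d["image"][:,:,::-1])
print(manip.read_time_s())
a=cv2.imread("pics/side4.png")[90:290,200:380];b=cv2.imread("pics/scene4.png")[90:290,270:450]
cv2.imwrite("pics/c4.png",cv2.resize(np.hstack([a,b]),None,fx=2.2,fy=2.2,interpolation=cv2.INTER_CUBIC))
```

```text
215 286 False [0.0002 0.0021 0.0005] [-1.   5.3  3.6]
218 276 False [0.0002 0.0017 0.0003] [-1.1  5.6  3.4]
219.5 264 False [0.0002 0.0016 0.0001] [-0.1  5.4  0.1]
220 252 False [0.0002 0.0012 0.0001] [-0.5  5.1  1.9]
220 241 False [0.0001 0.0009 0.0005] [-1.9  4.6  6.4]
220 231 False [0.0001 0.0006 0.0008] [-2.7  3.4  8.4]
220 220 False [-0.     -0.0003  0.0004] [-2.1  1.6  7.4]
219 209 False [-0.0001 -0.0008 -0.0003] [-1.2  0.8  1. ]
219 206 False [-0.0002 -0.0011 -0.0002] [-1.7 -2.8  2.3]
11.5083
```

View pics/c4.png

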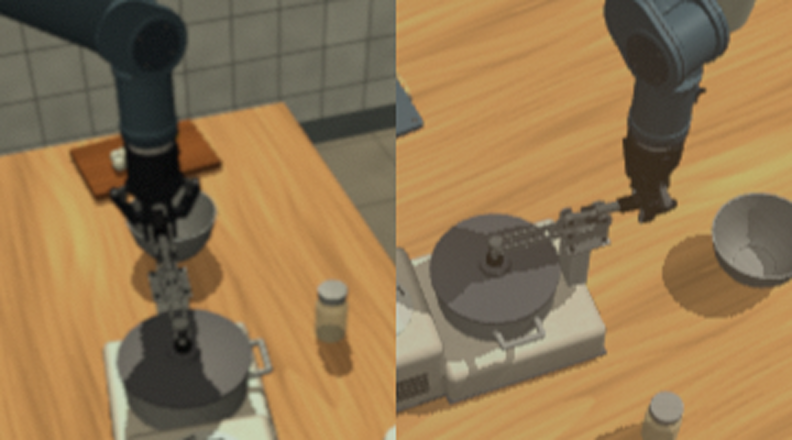

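View pics/wrist4.png

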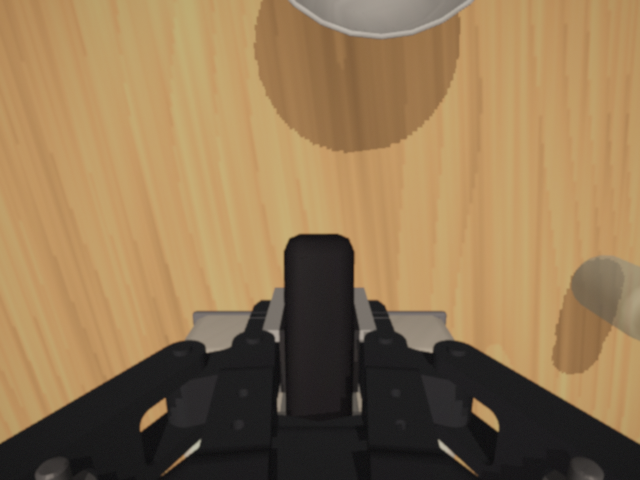

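The force peaked at 8 N and then fell, so the clamp went past centre. I'll press lightly onto the stop, release, raise and look.

Run:
```python
from fit import *
from cell import manip
import cv2
p=np.load("pose2.npy"); t=p[2]
P=tow(p,(0,.219,.198-manip.grasp_offset))[0]
print(manip.move_l(list(P),speed=0.03,until_force=15),manip.read_tcp_pos()[2]+manip.grasp_offset,manip.read_ft_force())
manip.set_gripper(0.06)
P=tow(p,(0,.219,.33))[0]
manip.move_l(list(P),speed=0.15)
print(manip.read_ft_force(),manip.read_time_s())
for n in ["wrist","side","scene"]:
    d=manip.get_image(n); cv2.imwrite(f"pics/{n}5.png",d["image"][:,:,::-1]); np.savez(f"cam_{n}5.npz",K=d["K"],E=d["extrinsics"])
a=cv2.imread("pics/side5.png")[90:290,200:380];b=cv2.imread("pics/scene5.png")[90:290,270:450]
cv2.imwrite("pics/c5.png",cv2.resize(np.hstack([a,b]),None,fx=2.2,fy=2.2,interpolation=cv2.INTER_CUBIC))
```

```text
False 0.19784782777574692 [-4.09349033 -8.35768961  4.29195339]
[ 0.36014106 -0.85169092 -0.75965527] 13.5417
```

View pics/c5.png

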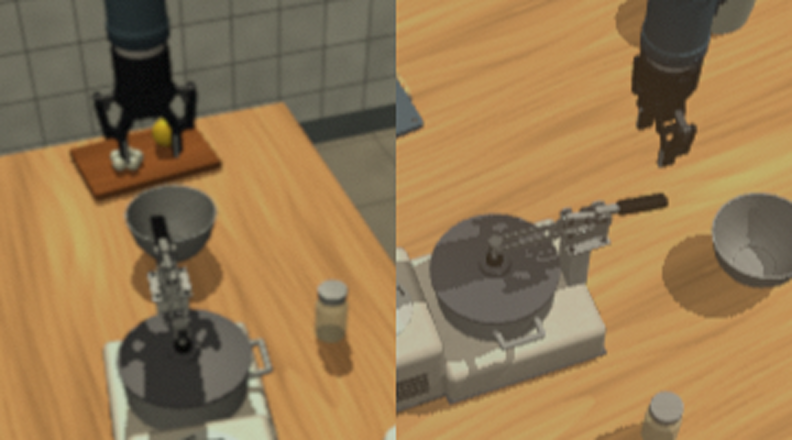

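View pics/wrist5.png

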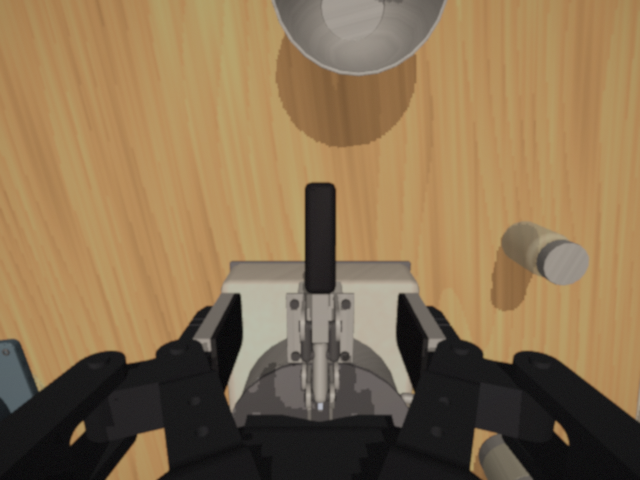

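Run:
```python
from fit import *
C["wrist"]=np.load("cam_wrist5.npz")
p=np.load("pose2.npy")
for y,z in [(219,209),(220,231),(220,252)]:
    print(z,[proj(n,tow(p,(0,y/1e3,z/1e3))).round(1) for n in ("scene","side","wrist")])
import cv2
a=cv2.imread("pics/scene5.png")[160:240,300:400]; cv2.imwrite("pics/z5.png",cv2.resize(a,None,fx=8,fy=7,interpolation=cv2.INTER_CUBIC) if 0 else cv2.resize(a,None,fx=7,fy=7,interpolation=cv2.INTER_CUBIC))
```

```text
209 [array([[382.1, 182.4]]), array([[272.2, 193.9]]), array([[321.5, 233. ]])]
231 [array([[383.2, 177.9]]), array([[271.6, 188.3]]), array([[321.7, 240.1]])]
252 [array([[384. , 173.6]]), array([[271. , 183.1]]), array([[321.8, 249.6]])]
```

View pics/z5.png

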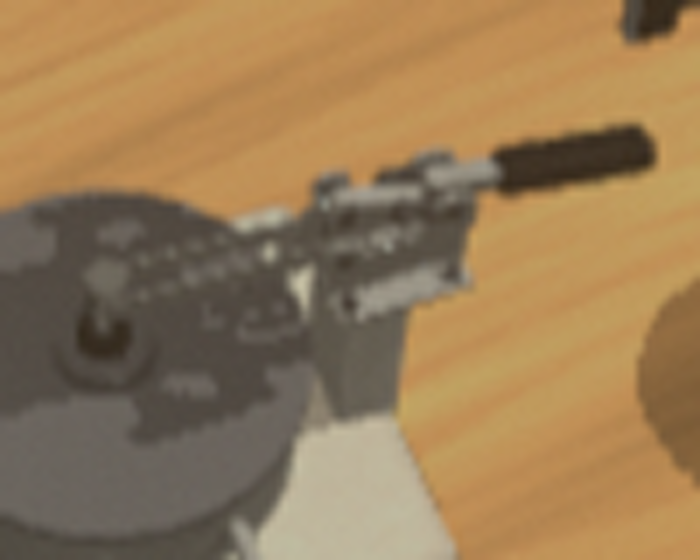

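The sleeve middle is at (382,183) px, which matches the closed prediction (z 209) within 0.5 px, so the clamp is locked. Moving above the dial.

Run:
```python
from fit import *
from cell import manip
import cv2
p=np.load("pose2.npy"); t=p[2]
x=manip.read_tcp_pos(); manip.move_l([x[0],x[1],.42],speed=.25)
g=tow(p,(0,-.18,.30))[0]
manip.set_gripper(0.06)
manip.goto(list(g),quat(t+np.pi/2))
print(manip.read_q(),manip.read_tcp_pos()-g,manip.read_time_s())
d=manip.get_image("wrist"); cv2.imwrite("pics/wrist6.png",d["image"][:,:,::-1]); np.savez("cam_wrist6.npz",K=d["K"],E=d["extrinsics"])
C["wrist"]=np.load("cam_wrist6.npz")
for L in [(0,-.18,.191),(-.025,-.18,.191),(.025,-.18,.191),(0,-.18,.156),(-.027,-.18,.156)]: print(L,proj("wrist",tow(p,L)))
```

```text
[-0.30688051  0.24369852  0.5947866   1.85040031 -0.15307193  1.09264807
  1.78756046] [3.64325840e-04 5.03419428e-04 7.47940743e-05] 16.375
(0, -0.18, 0.191) [[318.69721368 239.07135793]]
(-0.025, -0.18, 0.191) [[318.6815116  202.26400723]]
(0.025, -0.18, 0.191) [[318.71212448 274.02383819]]
(0, -0.18, 0.156) [[318.71762152 226.88220036]]
(-0.027, -0.18, 0.156) [[318.70314183 191.41904759]]
```

View pics/wrist6.png

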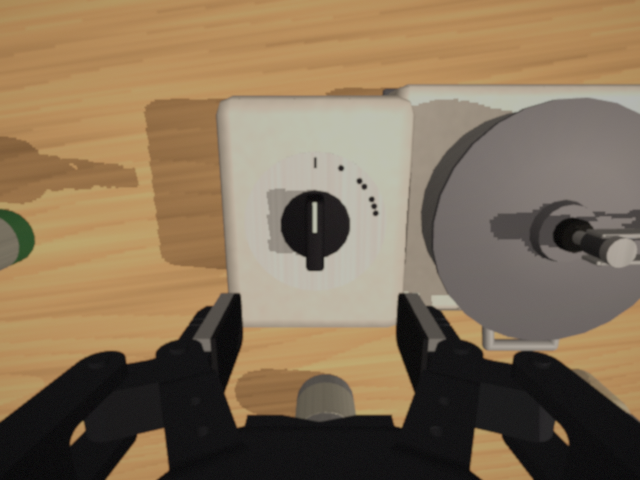

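The bar is vertical in the image, from (315,196) to (315,271), about 3 px left and 2–3 px above the prediction. That is a shift of −2.2 mm in y and −1.7 mm in x. I'll correct for it and pinch.

Run:
```python
from fit import *
from cell import manip
import cv2
p=np.load("pose2.npy"); t=p[2]
g=tow(p,(-.0017,-.1822,.164))[0]
print(manip.move_l(list(g),speed=.1,until_force=8),manip.read_tcp_pos()-g)
manip.set_gripper(0.0)
print(manip.read_gripper_width(),manip.read_ft_force(),manip.read_wrist_torque(),manip.read_q(),manip.read_time_s())
for n in ["wrist","side"]:
    d=manip.get_image(n); cv2.imwrite(f"pics/{n}7.png",d["image"][:,:,::-1])
```

```text
False [ 4.43241708e-04 -8.34822711e-05  5.10265847e-04]
0.011999665070722152 [-0.44586846 -0.08131907  3.97126804] [-0.04445935  0.32649173  0.0342494 ] [-0.22171764  0.42825281  0.52562001  1.99053353 -0.2956006   0.79668995
  1.91554699] 18.425
```

View pics/wrist7.png

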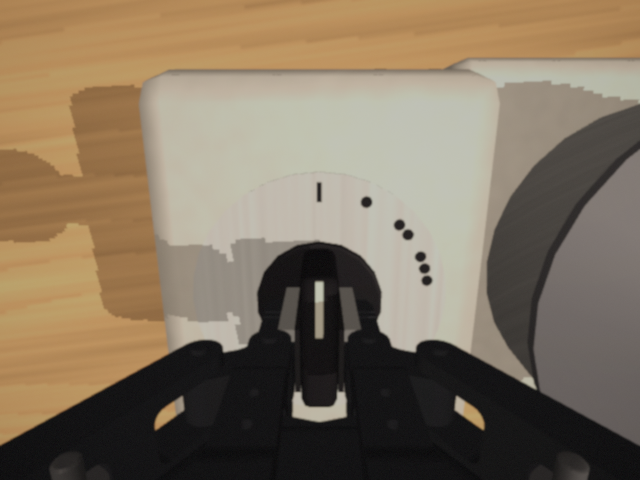

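The bar is pinched squarely, with the pointer on the off mark at (319,192). Turning clockwise with the last joint, in steps.

Run:
```python
from fit import *
from cell import manip
import cv2
q0=np.array(manip.read_q()); np.save("q0.npy",q0)
for a in [.2,.45,.65,.9,1.1,1.27,1.31,1.34]:
    q=q0.copy(); q[6]-=a; manip.move_j(list(q))
    print(a,round(q0[6]-manip.read_q()[6],4),manip.read_ft_force().round(1),manip.read_wrist_torque().round(3))
print(manip.read_time_s())
manip.sleep(.3)
for n in ["wrist","side","scene"]:
    d=manip.get_image(n); cv2.imwrite(f"pics/{n}8.png",d["image"][:,:,::-1])
a=cv2.imread("pics/scene8.png")[145:295,220:390]; cv2.imwrite("pics/z8.png",cv2.resize(a,None,fx=4,fy=4,interpolation=cv2.INTER_CUBIC))
print(manip.read_wrist_torque(),manip.read_gripper_width())
```

```text
0.2 0.1959 [-1.   1.6  3.3] [0.28  0.159 0.104]
0.45 0.4437 [-0.7  3.5  3.5] [ 0.719 -0.035  0.12 ]
0.65 0.6429 [1.4 6.  2.5] [ 1.18  -0.331  0.037]
0.9 0.8936 [1.9 5.1 1.1] [ 1.254 -0.526  0.057]
1.1 1.0937 [3.5 6.2 0.9] [ 1.321 -0.718  0.129]
1.27 1.2637 [4.9 5.7 1.1] [ 1.317 -0.902  0.125]
1.31 1.3033 [ 5.1  6.  -0.2] [ 1.292 -0.973  0.17 ]
1.34 1.3323 [3.9 6.  0.6] [ 1.237 -0.905  0.749]
20.9333
[ 1.24699682 -0.98696369  0.80017339] 0.011959837733325608
```

View pics/wrist8.png

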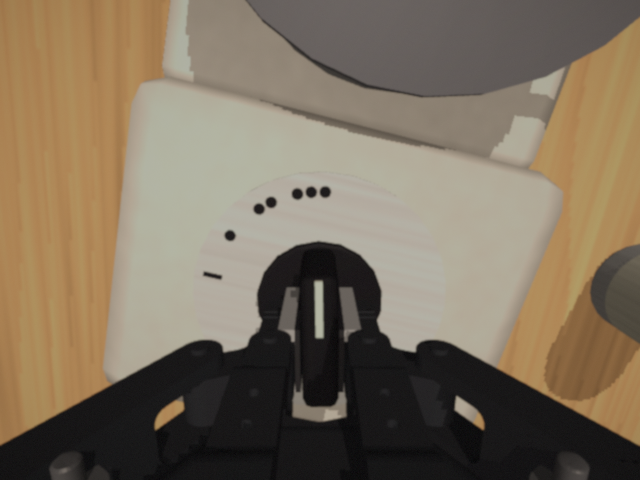

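View pics/z8.png

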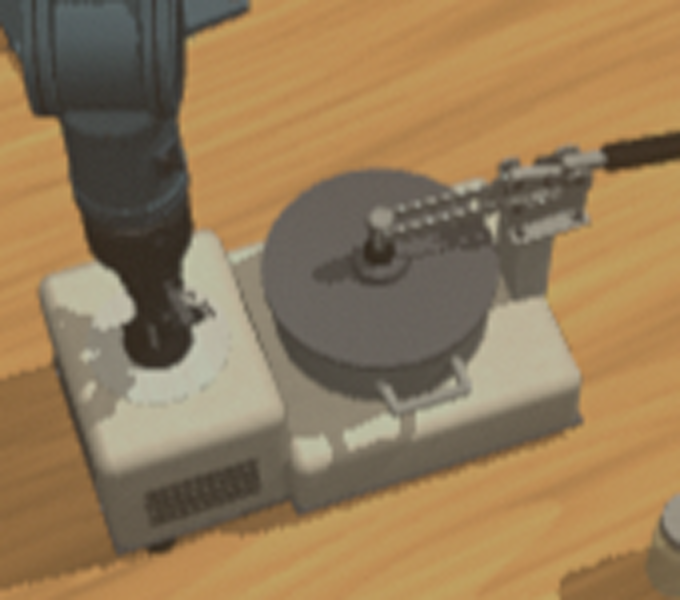

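The torque jumped from 0.17 to 0.75 N m, so the dial is on its end stop. The pointer is on the three-dot group (311–325,192) and the clamp is still level. I'll ease off slightly, check that it's steady, and hand in.

Run:
```python
from fit import *
from cell import manip
import cv2
q=np.load("q0.npy"); q0=q[6]; q[6]-=1.328; manip.move_j(list(q))
for _ in range(3):
    print(round(q0-manip.read_q()[6],4),manip.read_wrist_torque().round(3),manip.read_ft_force().round(1)); manip.sleep(.5)
d=manip.get_image("wrist"); cv2.imwrite("pics/wrist9.png",d["image"][:,:,::-1])
print(manip.read_time_s())
```

```text
1.3207 [ 1.307 -0.991  0.429] [ 4.4  5.6 -0.8]
1.3207 [ 1.288 -0.926  0.389] [ 4.5  6.7 -0.9]
1.3207 [ 1.314 -0.945  0.406] [ 5.1  4.9 -0.7]
23.1833
```

View pics/wrist9.png

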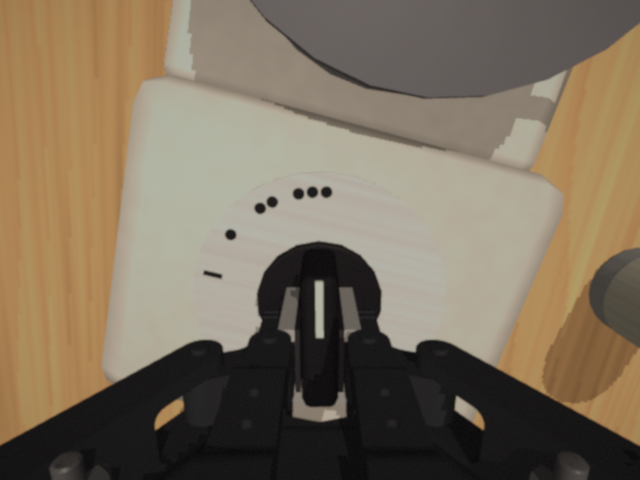

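The dial is steady on its stop, with the pointer in line with the three dots (312,192). Handing in.

```bash
python3 -c "
from cell import manip
print(manip.finish_job())"
```

```text
the job is handed in; nothing more can be done
None
```

The lid is clamped and the dial is being held at its third click, against the end stop. I handed the job in at about 23 s.

- **Clamp:** I pinched the handle's sleeve and swung it along its arc. The force peaked at about 8 N near centre and then dropped. After I let go, the sleeve stayed within 0.5 px of the closed prediction in the scene picture (2 px in the rougher side reading). It still looked closed after the dial had been turned.
- **Dial:** I pinched the bar and turned it clockwise about 1.32 rad. The torque rose from 0.17 to 0.75 N m at the end stop. I eased it to a steady 0.4 N m, and the pointer lines up with the three dots.
- **Checks that disagreed:**
  - The first position fit was about 3 mm off at the sleeve, so I refitted before gripping.
  - The dial was still about 2 mm off in the close-up, and I corrected for that.
  - The final light press on the closed clamp did not reach its 15 N limit, so I confirmed the lock only from the pictures.
- **Other items:** No move came near them. I did not measure their positions again at the end.

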